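# Put the rack, timer and tray back in their own places

### The arm

A 6-joint arm with a two-finger parallel gripper is mounted at the origin on a cart in front of the work surface, level with it; the furniture and walls round the work are solid. World frame = base frame: x ahead of the robot, y to its left, z up, the work surface at z = 0. Lengths are in m, angles in rad, forces in N, time in s.
With the tool pointing down it reaches from about 0.275 to 0.875 m from the base axis. Payload 12.5 kg.
Tool frame: the origin (TCP) lies on the centre line of the jaws, within the pads' length; the fingertips stand 8 mm ahead of it and the grasp point (between the pads) lies 11 mm behind it; z points along the fingers, y is the direction in which the jaws open and shut (so a half turn about z gives the same grasp; the last joint's range is limited). The gripper opens to 85 mm and grips with 20 to 120 N. Pads are 22 mm wide; open, the fingers measure 114 mm over their backs; the gripper's body (76 mm by 85 mm) begins 54 mm behind the grasp point. The pads swing forward as they close: fully open they stand 13 mm farther back than shut.
Start: joints at [1.084, 0.351, 1.652, -0, 1.139, -0.085], TCP at [0.215, 0.506, 0.239] pointing down, gripper open.
Joint ranges: [-2.75, 2.75], [-0.79, 2.1], [0.01, 2.65], [-1.57, 4.71], [0.07, 3.14], [-2.87, 2.87]. Speed limits (rad/s): [2.22, 2.22, 2.79, 3.14, 3.14, 3.14].

### API

Orientations are given as [roll, pitch, yaw] about the fixed x, y, z axes, in that order (R = Rz(yaw) Ry(pitch) Rx(roll)).
In Python, from station import manip, fingers, kinematics, grab_frame, camera_model, job, current_time, current_qpos, current_joint_velocities, current_tau, current_tool_pos, current_ee_rot, current_wrist_force, current_moment, current_grip_width gives the robot as it stands. Calls block until the motion is done:
- manip.reach(position, orientation): joint-space move of the TCP to a pose.
- manip.servo_line(position, frame=None, feed=0.15): straight line of the TCP; frame=None keeps the orientation; feed is the mean speed in m/s.
- manip.move_j(angles): joint-space move.
- fingers.open_gripper() and fingers.clamp(): open the fingers fully, or close them until they stop; the grip force is fixed at half the most.
- manip.sleep(seconds).
- kinematics.inverse_kinematics(position, orientation): joint angles nearest the present ones, or None.
- grab_frame(name): name is "side" or "top" or "wrist"; returns (picture, depth): 480x640x3 uint8, red, green, blue; 480x640 float32, m along the optical axis (not along the pixel's ray), 0 where there is no reading.
- camera_model(name): a dict with "fx", "fy", "cx", "cy" (pixels), "R" (3x3) and "t" (3): a world point X has camera coordinates R X + t; the wrist camera has in their place "hand_eye" (4x4, takes a point from camera to tool coordinates, whose origin is the TCP and whose axes are the flange's). Camera axes: x right, y down, z forward; pixel columns grow to the right and rows downward; lengths in m; the calibration is good to about 2 mm. A picture is of the moment at which its call begins: read the wrist's pose just before it. camera_model takes no time and is no camera call.
A pose or a line that the arm cannot do raises manip.Unreachable and nothing moves.
- job.finish_job(): hands the job in, once; it reports no verdict.
Readings, each from a call of its own:
- current_time(): time.
- current_qpos(): joint angles.
- current_joint_velocities(): joint speeds.
- current_tau(): joint torques, N m.
- current_tool_pos(): TCP position.
- current_ee_rot(): TCP orientation.
- current_wrist_force(): force on the tool from outside, world axes, zero at the start.
- current_moment(): the same for the moment, N m.
- current_grip_width(): opening from 0.0 (shut) to 1.0 (fully open).
Only numpy, scipy, OpenCV 4.12 (cv2) and the standard library are available. Lean on these libraries where they do the work, as an engineer would, in place of code of your own. Each camera call takes 0.05 s, during which the arm holds its last target.

### The job

Three things have ended up in each other's places: put the tube rack into the metal dock, the bench timer on the square mat and the shallow tray on the long mat (the round mat is free to park something on meanwhile). The rack goes in lengthwise from the open front, beneath the bar, until it is home against the stop; the timer and the tray stand upright and centred on their mats, the tray lengthwise along its mat. Keep the rack and the timer upright all the time and leave the two bottles and the tape roll where they stand.

Things in the scene. Friction and masses are not known exactly. Their poses are not given: they have to be found in the camera images.
- rack: loose beige tube rack full of small clear tubes, 58 (x) x 86 (y, long) x 43 mm high, its solid sides 36 mm high, 90 g; origin at the centre of its underside, z up. Grasp across the 58 mm. At the start it stands on the square mat.
- timer: loose white bench timer with a dial knob on top, 62 x 62 mm, body 30 mm high with sides sloping slightly inward to 57 mm, 46 mm with the knob; origin at the centre of its underside, x and y square to its sides, z up. At the start it stands on the long mat.
- tray: loose shallow open beige tray, empty, 59 (x) x 99 (y, long) x 24 mm high, walls slightly sloping (narrower at the bottom), 50 g; origin at the centre of its underside, z up. At the start it lies lengthwise in the dock beneath the bar, its rear end standing out of the front.
- dock: Fixed metal dock. Origin: underside centre of its 120 (x) x 116 x 4 mm plate; x points from open front to stop. In mm: stop face x=45, up to z=24; guides x=8 to 45, 75 apart, up to z=14, flaring to x=-5; bar x=12 to 34, underside z=52, top with screws z=63, posts at y=+-50 to 58. Rack when home: origin x=2, y=0, z=4, long side along dock x (either way), rear 50 mm free in front of the bar.
- square_mat: fixed flat grey mat, square, 92 x 92 mm, 3 mm thick; origin at the centre of its underside, axes along its sides. The timer's place.
- long_mat: fixed flat grey mat, oblong, 130 (x) x 84 (y) mm, 3 mm thick; origin at the centre of its underside. The tray's place, long side along the mat's x (either way round).
- round_mat: fixed flat grey round mat, 100 mm across, 3 mm thick, empty; origin at the centre of its underside. A free spot; nothing else stands within 60 mm of its centre.
- dropper: loose small white dropper bottle, 22 mm across, 62 mm high, a bystander; origin at the centre of its underside.
- bottle: loose bottle, 44 mm across, 120 mm high, a bystander standing farther back; origin at the centre of its underside.
- tape: loose roll of tape lying flat, 66 mm across, 19 mm high, a bystander farther back; origin at the centre of its underside. Apart from the listed things the worktop is bare for x 0.40 to 0.75 m, y -0.40 to 0.34 m.
Things that resemble listed ones, but are neither listed nor needed, are in the scene too. Leave any yellow look-alike of the rack alone.

How it is judged:
At the end, for the whole second after the job is handed in: Rack flat in the dock under the bar, lengthwise (0.2 rad), within 8 mm of the stop and 12 mm of the middle; timer upright within 15 mm of the square mat's centre; tray upright within 15 mm of the long mat's centre, lengthwise (0.2 rad); all released and at rest (x of rack in the frame of dock between -0.006 and 0.008 m and y of rack in the frame of dock between -0.012 and 0.012 m and z of rack in the frame of dock between 0.001 and 0.009 m and angle between the y axis of rack and the x axis of dock, either way round below 0.2 rad and angle between rack's own z axis and vertical below 0.08 rad and horizontal distance between timer and square_mat below 0.015 m and height (world z) of timer between 0 and 0.008 m and angle between each of timer, tray's own z axis and vertical below 0.1 rad and horizontal distance between tray and long_mat below 0.015 m and angle between the y axis of tray and the x axis of long_mat, either way round below 0.2 rad and height (world z) of tray between 0 and 0.008 m and linear speed of each of rack, timer, tray below 0.02 m/s); the robot touches nothing.
It fails at once if the rack is tipped (more than about 35 degrees) (angle between rack's own z axis and vertical above 0.6 rad).
It fails at once if the timer is tipped (more than about 35 degrees) (angle between timer's own z axis and vertical above 0.6 rad).
It fails at once if a bystander is shifted by more than 25 mm (distance of any of dropper, bottle, tape from where it was at the start of the episode above 0.025 m).
It also fails if it takes over 112 s, if anything falls off the work surface, if the arm or the gripper's body presses on something with over 40 N, if the wrist force passes 120 N, or if a joint passes its speed limit or range.

## Working session

There is one attempt and no reset: what is moved stays moved. The work goes in short steps, each a Python script; the robot and the scene stay as the last script left them, time stands still between calls to the robot, and variables do not carry over. Pictures are saved under pics/ and viewed, and the job is handed in when it is done.

```bash
ls; mkdir -p pics
python3 - <<'E'
from station import *
import cv2,numpy as np
np.set_printoptions(precision=4,suppress=True)
for n in("top","side"):
    p,d=grab_frame(n); cv2.imwrite(f"pics/{n}0.png",p[:,:,::-1]); np.save(f"pics/{n}0.npy",d); print(n,camera_model(n),(d>0).mean())
print(camera_model("wrist"),current_tool_pos(),current_ee_rot(),current_time())
E
```

```text
pics
top {'fx': 522.5793106254507, 'fy': 522.5793106254507, 'cx': 323.3230851699417, 'cy': 248.31703038642456, 'R': array([[ 0.0125, -0.9999,  0.001 ],
       [-0.983 , -0.0124, -0.1832],
       [ 0.1832,  0.0013, -0.9831]]), 't': array([-0.0119,  0.6106,  1.0733])} 0.9959505208333334
side {'fx': 536.4166587763267, 'fy': 536.4166587763267, 'cx': 324.75922811263445, 'cy': 233.89839029641266, 'R': array([[ 0.8929, -0.4499, -0.0212],
       [-0.2666, -0.4899, -0.83  ],
       [ 0.363 ,  0.7467, -0.5573]]), 't': array([-0.5543,  0.2   ,  0.7782])} 0.9962923177083334
{'fx': 408.50036075424623, 'fy': 408.50036075424623, 'cx': 328.3225884485976, 'cy': 240.98811739631265, 'hand_eye': array([[ 0.001 , -0.9511, -0.3088,  0.0794],
       [ 1.    ,  0.0009,  0.0004,  0.0003],
       [-0.0001, -0.3089,  0.9511, -0.1351],
       [ 0.    ,  0.    ,  0.    ,  1.    ]])} [0.2149 0.506  0.2388] [-3.1406 -0.0001  2.7398] 0.1
```

View pics/top0.png

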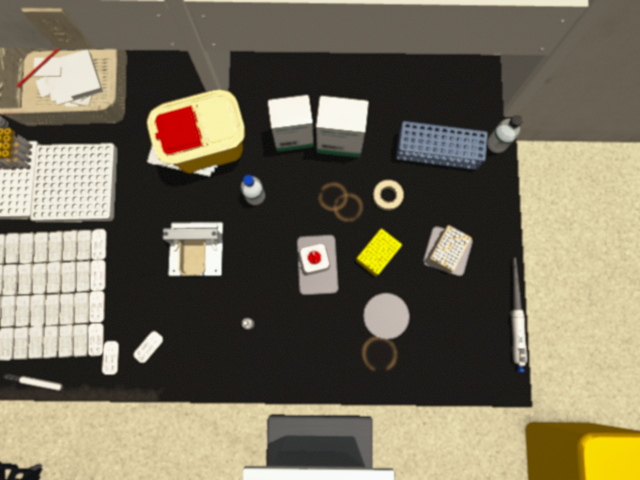

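View pics/side0.png

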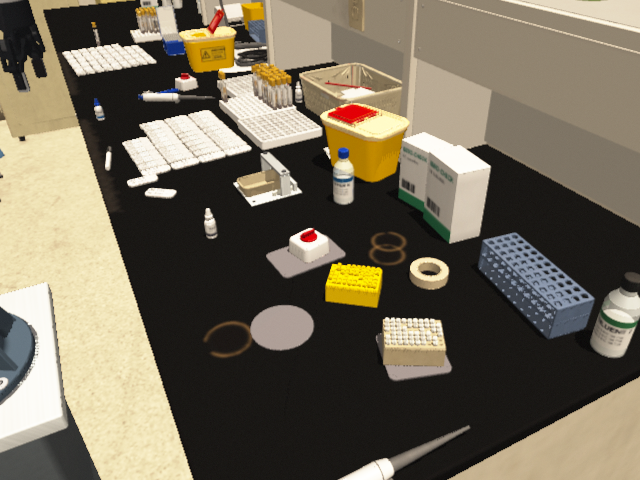

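Top view: the dock with the tray is at (195,250) and the timer on the long mat at (315,260). The beige rack on the square mat is at (451,248). The yellow block at (380,252) is the look-alike, so I leave it. The round mat is at (386,316), the dropper at (247,323), the bottle at (252,190) and the tape at (388,194). I'll measure next and enlarge crops to confirm.

```bash
cat > h.py <<'E'
from station import *
import cv2,numpy as np
np.set_printoptions(precision=4,suppress=True)
def pts(n,d):
    c=camera_model(n); v,u=np.mgrid[:480,:640]
    X=np.stack([(u-c['cx'])/c['fx']*d,(v-c['cy'])/c['fy']*d,d],-1)
    return (X-c['t'])@c['R']
def ray(n,uv,z):
    c=camera_model(n); uv=np.atleast_2d(uv).astype(float)
    D=np.c_[(uv[:,0]-c['cx'])/c['fx'],(uv[:,1]-c['cy'])/c['fy'],np.ones(len(uv))]@c['R']; O=-c['R'].T@c['t']
    return O+D*((z-O[2])/D[:,2])[:,None]
def rect(xy):
    (c,s,a)=cv2.minAreaRect((np.asarray(xy)*1000).astype(np.float32)); return np.round(c,1),np.round(s,1),round(a,1)
E
python3 - <<'E'
from h import *
ims={}
for n in("top","side"):
    p=cv2.imread(f"pics/{n}0.png"); d=np.load(f"pics/{n}0.npy"); P=pts(n,d); hsv=cv2.cvtColor(p,cv2.COLOR_BGR2HSV)
    ims[n]=p
    for nm,(lo,hi) in dict(grey=((0,0,90),(180,40,190)),beige=((8,40,90),(24,160,255)),yellow=((25,150,150),(35,255,255)),white=((0,0,200),(180,40,255)),red=((0,150,100),(8,255,255))).items():
        m=cv2.inRange(hsv,lo,hi)
        k,lab,st,_=cv2.connectedComponentsWithStats(m)
        for i in range(1,k):
            if st[i,4]<50: continue
            q=P[lab==i]; c=np.median(q,0)
            if .3<c[0]<.78 and -.42<c[1]<.36:
                print(n,nm,st[i],c,'z5/95',np.percentile(q[:,2],[2,50,98]).round(4),rect(q[:,:2]))
c=ims['top']
a=cv2.resize(c[205:295,150:240],(400,400),interpolation=2);b=cv2.resize(c[205:295,405:495],(400,400),interpolation=2)
cv2.imwrite('pics/crop0.png',np.hstack([a,b]))
E
```

```text
top grey [241 176  24  28 228] [0.7303 0.1474 0.0667] z5/95 [0.0035 0.0667 0.1083] (array([753.1, 158.9]), array([69.9, 43.6]), 21.3)
top grey [163 222  60  54 596] [0.6326 0.2744 0.0119] z5/95 [-0.0013  0.0119  0.0656] (array([564.6, 164. ]), array([439.8, 158.9]), 66.4)
top grey [424 226  20  40 209] [ 0.6379 -0.2499  0.0033] z5/95 [-0.0024  0.0033  0.01  ] (array([ 526.7, -152.8]), array([ 48.4, 380.4]), 47.1)
top grey [ 297  235   42   60 1587] [0.5626 0.0025 0.0042] z5/95 [-0.001   0.0042  0.0287] (array([527.8,   5.3]), array([249.1,  87.3]), 4.1)
top grey [451 240  22  36 105] [ 0.5953 -0.3258  0.003 ] z5/95 [-0.0027  0.003   0.0077] (array([ 504.4, -188.9]), array([ 49.5, 415.1]), 35.6)
top grey [363 293  47  46 307] [ 0.4695 -0.1406  0.0034] z5/95 [-0.0023  0.0034  0.0091] (array([ 437.5, -110.9]), array([100.9, 196.6]), 44.9)
top grey [242 318  12  11  80] [0.4485 0.1556 0.0363] z5/95 [-0.0019  0.0363  0.0609] (array([451.1, 159.4]), array([27. , 21.2]), 34.2)
top beige [373 179  31  31 591] [ 0.7455 -0.1503  0.0186] z5/95 [-0.0024  0.0186  0.0242] (array([ 589.7, -100.6]),
[... 4668 characters left out ...]
 white [205 218  10   9  58] [0.4489 0.149  0.0354] z5/95 [0.0276 0.0354 0.0394] (array([449.4, 151.4]), array([18.3, 12.2]), 2.9)
side white [290 228  39  34 621] [ 0.5925 -0.0088  0.0309] z5/95 [0.0072 0.0309 0.0355] (array([ 452.6, -350.8]), array([847.2,  69.3]), 68.6)
side white [396 318   6  25  75] [ 0.6017 -0.2775  0.0456] z5/95 [0.0406 0.0456 0.0477] (array([ 442.3, -495.4]), array([591.2,   9.1]), 54.2)
side white [419 319   6  16  55] [ 0.6338 -0.2832  0.0454] z5/95 [0.0421 0.0454 0.0474] (array([ 456.2, -504.3]), array([594.4,   9. ]), 51.0)
side white [403 326   5  18  54] [ 0.6045 -0.2859  0.0454] z5/95 [0.0423 0.0454 0.0476] (array([ 605.2, -286. ]), array([32.6,  6.2]), 56.5)
```

View pics/crop0.png

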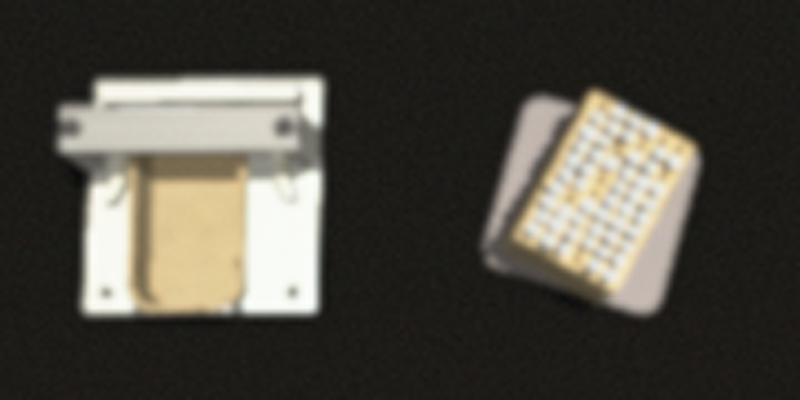

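The enlarged crop shows the beige rack full of white and clear tubes on the square mat. It fits the description; the yellow block at (380,252) is the look-alike. The tray lies under the dock bar with its rear end at the open front (world -x side). I'll refine these positions with the wrist camera.

```bash
cat >> h.py <<'E'
from scipy.spatial.transform import Rotation as Ro
def wgrab(name):
    t=np.array(current_tool_pos()); r=current_ee_rot()
    p,d=grab_frame("wrist"); M=Ro.from_euler('xyz',r).as_matrix(); T=np.eye(4);T[:3,:3]=M;T[:3,3]=t
    T=T@camera_model("wrist")['hand_eye']
    cv2.imwrite(f"pics/{name}.png",p[:,:,::-1]); np.savez(f"pics/{name}.npz",d=d,T=T); return p,d,T
def wpts(d,T):
    c=camera_model("wrist"); v,u=np.mgrid[:480,:640]
    X=np.stack([(u-c['cx'])/c['fx']*d,(v-c['cy'])/c['fy']*d,d],-1); return X@T[:3,:3].T+T[:3,3]
def wray(T,uv,z):
    c=camera_model("wrist"); uv=np.atleast_2d(uv).astype(float)
    D=np.c_[(uv[:,0]-c['cx'])/c['fx'],(uv[:,1]-c['cy'])/c['fy'],np.ones(len(uv))]@T[:3,:3].T
    return T[:3,3]+D*((np.asarray(z)-T[2,3])/D[:,2])[:,None]
E
python3 - <<'E'
from h import *
pi=np.pi
for n,x,y in(("wA",.53,.29),("wB",.50,.0),("wC",.56,-.27)):
    manip.reach([x,y,.30],[pi,0,pi]); wgrab(n); print(n,current_tool_pos(),current_ee_rot(),current_qpos(),current_time())
a=[cv2.resize(cv2.imread(f'pics/w{k}.png'),(400,300)) for k in "ABC"]
cv2.imwrite('pics/wABC.png',np.vstack([np.hstack(a[:2]),np.hstack([a[2],a[2]*0])]))
E
```

```text
wA [0.5293 0.2908 0.2998] [-3.1416 -0.0004 -3.1407] [ 0.4252  0.399   1.4297  0.0001  1.3133 -1.1465] 1.5917
wB [0.5003 0.001  0.3   ] [ 3.1414  0.0001 -3.1404] [-0.0912  0.1998  1.6987  0.0002  1.2431 -1.6633] 2.7667
wC [ 0.5603 -0.2685  0.3002] [ 3.1414  0.0002 -3.14  ] [-0.5218  0.4322  1.3797  0.0003  1.3296 -2.0943] 3.8917
```

View pics/wABC.png

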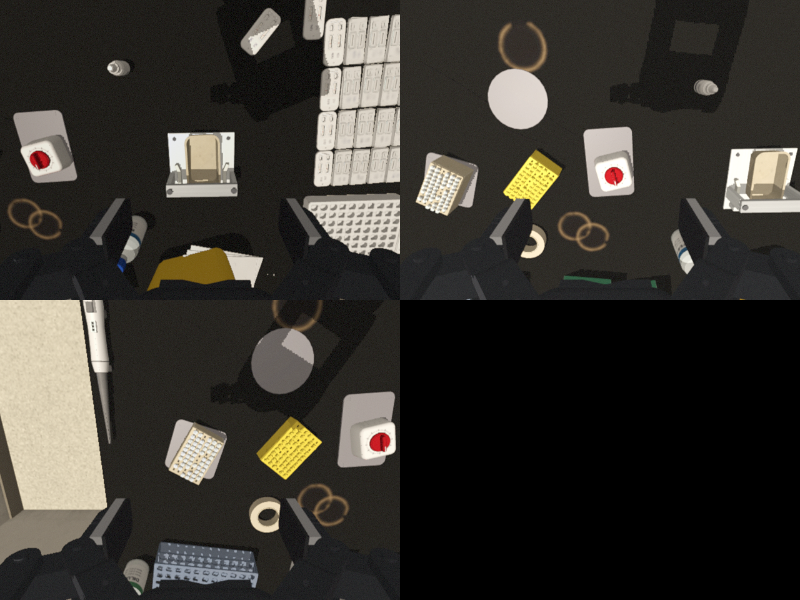

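The wrist views show the dock and tray at (200,165) in A, the timer on its mat at (612,160) in the B tile and the rack at (197,455) in the C tile. Next I extract the geometry.

```bash
cat > seg.py <<'E'
from h import *
V={}
for k in "ABC":
    z=np.load(f'pics/w{k}.npz'); V['w'+k]=(cv2.imread(f'pics/w{k}.png'),wpts(z['d'],z['T']),lambda uv,h,T=z['T']:wray(T,uv,h))
for n in("top","side"):
    V[n]=(cv2.imread(f'pics/{n}0.png'),pts(n,np.load(f'pics/{n}0.npy')),lambda uv,h,n=n:ray(n,uv,h))
def near(P,c,r): return np.hypot(P[...,0]-c[0],P[...,1]-c[1])<r
for n,(im,P,R) in V.items():
    hsv=cv2.cvtColor(im,cv2.COLOR_BGR2HSV); H,S,Vv=hsv[...,0],hsv[...,1],hsv[...,2]
    grey=(S<45)&(Vv>70)&(abs(P[...,2]-.003)<.005)
    for nm,c,r in(("square",(.615,-.284),.075),("long",(.58,.01),.085),("round",(.47,-.145),.07)):
        m=(grey&near(P,c,r)).astype(np.uint8)
        m=cv2.morphologyEx(m,cv2.MORPH_OPEN,np.ones((3,3)))
        v,u=np.nonzero(m)
        if len(u)<100: continue
        q=R(np.c_[u,v],.003); print(n,nm,len(u),'z',np.median(P[v,u,2]).round(4),rect(q[:,:2]))
    # rack top
    ztop=(P[...,2]>.030)
    for nm,c,r,lo,hi in(("rack",(.62,-.285),.075,.034,.055),("timer",(.594,.014),.06,.024,.036),("timerknob",(.594,.014),.06,.039,.055)):
        m=near(P,c,r)&(P[...,2]>lo)&(P[...,2]<hi)
        if nm=="timerknob": m=near(P,c,r)&(S>150)&((H<10)|(H>170))
        m=cv2.morphologyEx(m.astype(np.uint8),cv2.MORPH_OPEN,np.ones((2,2)))>0
        if m.sum()<30: continue
        q=P[m]; print(n,nm,m.sum(),'z',np.percentile(q[:,2],[5,50,95]).round(4),rect(q[:,:2]))
    m=near(P,(.58,.29),.09)&(S>40)&(H>8)&(H<26)&(Vv>80)
    m=cv2.morphologyEx(m.astype(np.uint8),cv2.MORPH_OPEN,np.ones((3,3)))>0
    if m.sum()>50:
        q=P[m]; print(n,'tray',m.sum(),np.percentile(q[:,2],[2,10,50,90,98]).round(4),rect(q[:,:2]))
    m=near(P,(.62,.285),.1)&(P[...,2]>.056)&(P[...,2]<.07); 
    if m.sum()>50: print(n,'bar',m.sum(),np.median(P[m][:,2]),rect(P[m][:,:2]))
    m=near(P,(.6,.285),.1)&(abs(P[...,2]-.004)<.006)&(Vv>150)&(S<40)
    if m.sum()>50: print(n,'plate',m.sum(),np.median(P[m][:,2]),rect(P[m][:,:2]))
E
python3 seg.py
python3 - <<'E'
import cv2
a=cv2.imread('pics/wA.png')
cv2.imwrite('pics/dockA.png',cv2.resize(a[190:330,240:400],(686,600),interpolation=2))
E
```

```text
wA long 5055 z 0.0031 (array([585.5,   9.1]), array([131.7,  85.7]), 4.2)
wA timer 2183 z [0.0249 0.0328 0.0347] (array([549.6, 136. ]), array([ 65.7, 362.1]), 22.4)
wA timerknob 652 z [0.0366 0.0395 0.0487] (array([521. , 143.8]), array([ 29.5, 325. ]), 30.9)
wA tray 4200 [0.0046 0.0053 0.0067 0.0278 0.029 ] (array([601.2, 286.9]), array([61.8, 95.1]), 89.1)
wA bar 2351 0.06012235335574673 (array([639.5, 285.2]), array([ 23.8, 115.5]), 1.6)
wA plate 2793 0.004215771892619402 (array([620.2, 284.3]), array([126.5, 116.9]), 1.0)
wB square 1553 z 0.0029 (array([ 620.6, -285.6]), array([94.4, 95.1]), 72.9)
wB long 5232 z 0.0032 (array([585.3,   9.1]), array([132.9,  86.2]), 4.1)
wB round 7387 z 0.0032 (array([ 472.4, -145.1]), array([ 98.9, 100.6]), 0.1)
wB rack 4057 z [0.036  0.0419 0.0465] (array([ 535.3, -186.7]), array([ 80.3, 432.1]), 41.9)
wB timer 1936 z [0.025  0.033  0.0348] (array([531.2,   4.6]), array([217.5,  59.2]), 11.5)
wB timerknob 581 z [0.0377 0.0393 0.0487] (array([517.2,  16.5]), array([192.6,  29.7]), 0.4)
wB tray 4690 [0.005  0.0057 0.0097 0.0278 0.029 ] (array([60
[... 1586 characters left out ...]
0.0034 (array([584.4,   7. ]), array([132.7,  88.4]), 3.9)
side round 2295 z 0.0033 (array([ 471.1, -147.6]), array([100.7,  97.9]), 64.3)
side rack 1888 z [0.0346 0.041  0.0469] (array([ 484.8, -492.4]), array([643.4,  93.5]), 55.9)
side timer 469 z [0.0226 0.0322 0.0353] (array([ 423.7, -334.3]), array([853.9,  71.7]), 63.6)
side timerknob 144 z [0.034  0.0389 0.0459] (array([596. ,   6.1]), array([30.6, 19.9]), 11.2)
side tray 877 [0.0047 0.0068 0.0169 0.0279 0.03  ] (array([604.3, 305.7]), array([127.6,  93.7]), 72.3)
side bar 278 0.0605358556059622 (array([637.8, 282.8]), array([ 23.5, 120.2]), 1.4)
side plate 393 0.0044583930850200385 (array([616.2, 280.7]), array([121.6, 118.1]), 1.4)
```

View pics/dockA.png

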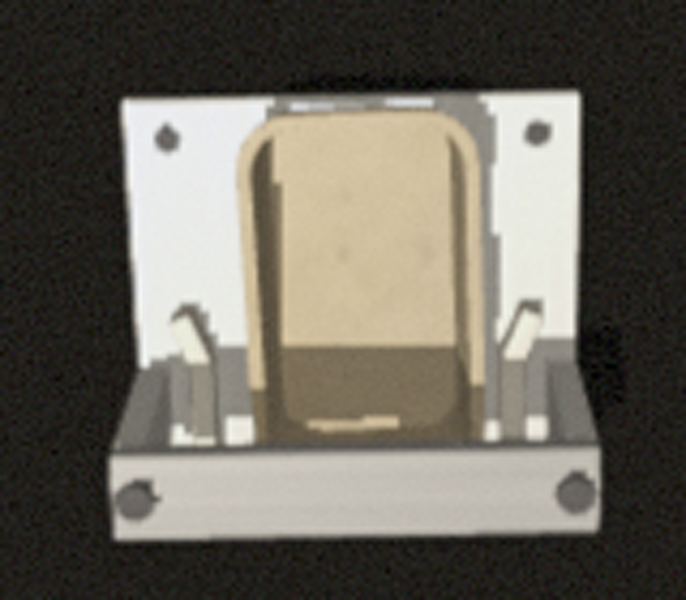

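```bash
sed -i "s/np.ones((2,2)))>0/np.ones((3,3)))>0/" seg.py
cat >> seg.py <<'E'
print('----')
for n,(im,P,R) in V.items():
    hsv=cv2.cvtColor(im,cv2.COLOR_BGR2HSV); H,S,Vv=hsv[...,0],hsv[...,1],hsv[...,2]
    for nm,c,r,lo,hi in(("rack",(.62,-.285),.075,.034,.055),("timer",(.594,.014),.06,.024,.036),("tray",(.58,.29),.09,.022,.032)):
        m=near(P,c,r)&(P[...,2]>lo)&(P[...,2]<hi)
        if nm=='tray': m&=(S>40)&(H>8)&(H<26)
        q=P[m]
        if len(q)<60: continue
        for it in range(2):  # trim outliers: keep points with 6+ neighbours in 5 mm
            from scipy.spatial import cKDTree
            t=cKDTree(q[:,:2]); k=np.array([len(x) for x in t.query_ball_point(q[:,:2],.004)]); q=q[k>np.median(k)*.35]
        print(n,nm,len(q),np.percentile(q[:,2],[5,50,95]).round(4),rect(q[:,:2]))
E
python3 seg.py | sed '1,/----/d'
```

```text
wA timer 2176 [0.0266 0.0328 0.0345] (array([594.7,  17.7]), array([57.5, 56.7]), 14.4)
wA tray 783 [0.0235 0.0278 0.0291] (array([597.6, 286.9]), array([86.9, 59.1]), 1.7)
wB rack 3936 [0.0372 0.0423 0.0465] (array([ 619.8, -282.9]), array([57.6, 86.3]), 60.1)
wB timer 1931 [0.0278 0.033  0.0345] (array([594.1,  16. ]), array([56.6, 57.4]), 14.9)
wB tray 1059 [0.0226 0.0275 0.0291] (array([600.1, 286.7]), array([92.1, 60.2]), 2.8)
wC rack 4329 [0.038  0.0404 0.0467] (array([ 619.6, -283.5]), array([57.6, 85.4]), 59.8)
wC timer 2326 [0.0261 0.0331 0.0348] (array([594. ,  14.6]), array([57. , 57.3]), 15.2)
top rack 981 [0.0365 0.0419 0.0485] (array([ 618.6, -283.7]), array([57.9, 87. ]), 59.6)
top timer 421 [0.0283 0.0334 0.0356] (array([593.9,  15.6]), array([57.7, 58.2]), 13.7)
top tray 149 [0.0231 0.0284 0.0314] (array([592.9, 286.1]), array([77.6, 58.7]), 2.8)
side rack 1851 [0.0368 0.0417 0.0469] (array([ 617.9, -286. ]), array([59.1, 85.2]), 62.1)
side timer 441 [0.0251 0.0325 0.0351] (array([593.8,  11.2]), array([56. , 52.9]), 15.2)
side tray 254 [0.0225 0.0263 0.0296] (array([597.9, 284.1]), array([84.9, 91.7]), 74.3)
```

Every measured size and height matches the description: rack 57.6x86 with its top at 46 mm, timer 57 with its top at 33 mm, tray rim at 28 mm and mats at 3 mm. First I park the timer on the round mat.

```bash
cat >> h.py <<'E'
pi=np.pi
def yaw_for(xy,axis):
    """tool yaw whose jaw axis (tool y) lies along angle `axis` (mod pi), last joint nearest 0"""
    q1=np.arctan2(xy[1],xy[0])-.08
    c=[axis-pi/2+k*pi for k in range(-3,4)]
    return min(c,key=lambda y:abs(q1-y+pi/2))
def w(a): return (a+pi)%(2*pi)-pi
def go(xy,z,yaw): manip.reach([xy[0],xy[1],z],[pi,0,w(yaw)])
def ln(p,feed=.12,yaw=None): manip.servo_line(list(p),None if yaw is None else [pi,0,w(yaw)],feed)
def rep(s): print(s,'t',round(current_time(),2),'tcp',np.array(current_tool_pos()),'yaw',round(current_ee_rot()[2],3),'F',np.array(current_wrist_force()).round(1),'grip',round(current_grip_width(),3),'q6',round(current_qpos()[5],2))
E
python3 - <<'E'
from h import *
t=np.array([.594,.0153]); y=yaw_for(t,np.radians(15))
go(t,.12,y); rep('above'); ln([*t,.0135]); rep('down')
fingers.clamp(); rep('grip'); ln([*t,.12]); rep('lift')
r=np.array([.472,-.145]); y2=yaw_for(r,np.radians(-17))
go(r,.10,y2); rep('over'); ln([*r,.015],.08); rep('low')
fingers.open_gripper(); rep('open'); ln([*r,.13],.2); rep('up')
E
```

```text
above t 5.46 tcp [0.5943 0.0152 0.1205] yaw 1.833 F [ 0.1 -0.1 -0.8] grip 1.006 q6 -0.32
down t 6.49 tcp [0.5945 0.0153 0.0143] yaw 1.833 F [ 0.7 -0.2  1.1] grip 0.999 q6 -0.31
grip t 6.88 tcp [0.5946 0.0153 0.0149] yaw 1.833 F [-3.  -0.9 11.8] grip 0.665 q6 -0.31
lift t 7.92 tcp [0.5935 0.0153 0.1192] yaw 1.833 F [ 0.3  0.2 -2.7] grip 0.667 q6 -0.31
over t 8.75 tcp [ 0.4729 -0.1447  0.1001] yaw 1.276 F [ 1.   0.  -1.1] grip 0.663 q6 -0.1
low t 9.97 tcp [ 0.4723 -0.1451  0.0152] yaw 1.274 F [-0.3  0.7 -2.2] grip 0.665 q6 -0.1
open t 10.37 tcp [ 0.4721 -0.145   0.0151] yaw 1.274 F [-0.1 -0.4 -0. ] grip 1.001 q6 -0.1
up t 11.09 tcp [ 0.4715 -0.1448  0.1292] yaw 1.274 F [-0.1  0.2 -0.3] grip 1.0 q6 -0.1
```

```bash
cat >> h.py <<'E'
DO=np.array([.6162,.2848]); DY=.022
def dock(x,y=0.): return DO+np.array([x*np.cos(DY)-y*np.sin(DY),x*np.sin(DY)+y*np.cos(DY)])
LM=np.array([.5854,.0091]); LY=np.radians(4.1)
SM=np.array([.6203,-.2857]); SY=np.radians(-17.3)
E
python3 - <<'E'
from h import *
ty=np.radians(2.0); c=np.array([.6037,.2868]); off=.024; u=np.array([np.cos(ty),np.sin(ty)])
g=c-off*u; y=yaw_for(g,ty+pi/2)
if abs(abs(w(y))-pi)>.3: y+=pi
go(g,.14,y); rep('above'); ln([*g,.0145],.1); rep('down')
fingers.clamp(); rep('grip')
ln([*g,.0185],.05); p=g-.085*u; ln([*p,.0185],.1); rep('out'); ln([*p,.12],.15); rep('lift')
wgrab('tr1')
E
```

```text
above t 12.72 tcp [0.5799 0.285  0.1397] yaw -3.109 F [-0.5 -0.8  0.5] grip 0.999 q6 -1.22
down t 14.13 tcp [0.5801 0.2861 0.0152] yaw -3.107 F [ 0.5 -0.7  0.8] grip 1.003 q6 -1.22
grip t 14.51 tcp [0.5801 0.2861 0.0153] yaw -3.107 F [-1.7 -0.2  6.3] grip 0.663 q6 -1.22
out t 15.76 tcp [0.4954 0.2831 0.0186] yaw -3.107 F [ 0.9 -0.3 -0.3] grip 0.665 q6 -1.17
lift t 16.58 tcp [0.4944 0.2828 0.1192] yaw -3.107 F [ 0.6 -0.1 -0.3] grip 0.667 q6 -1.17
```

View pics/tr1.png

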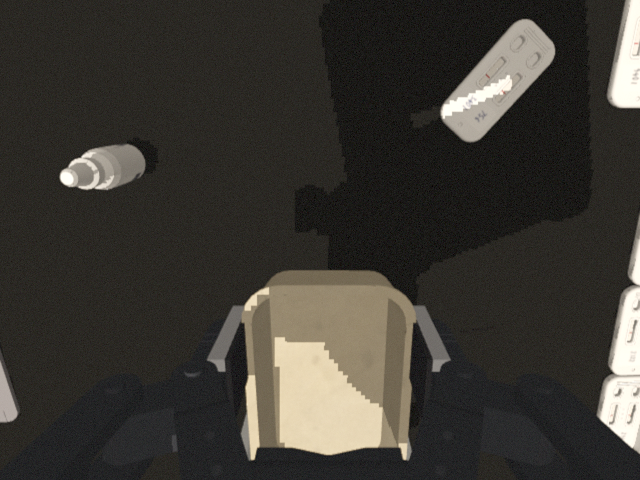

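The tray is held level, with its rear rim at about (330,287). I compute its offset from the TCP and then place it.

Run:
```python
from h import *
z=np.load('pics/tr1.npz'); P=wpts(z['d'],z['T'])
for r in range(268,306,4): print(r,[P[r,c].round(4) for c in(290,330,370)])
for c in(244,250,256,262,396,402,408,414): print(c,P[400,c].round(4))
```

```text
268 [array([0.5175, 0.2583, 0.0001]), array([0.5158, 0.285 , 0.0017]), array([0.5155, 0.3118, 0.0002])]
272 [array([0.4739, 0.268 , 0.1124]), array([0.4737, 0.283 , 0.1118]), array([0.4729, 0.298 , 0.1124])]
276 [array([0.4731, 0.2685, 0.1182]), array([0.4727, 0.283 , 0.1179]), array([0.4721, 0.2974, 0.1182])]
280 [array([0.4725, 0.269 , 0.1232]), array([0.4721, 0.2829, 0.123 ]), array([0.4718, 0.2969, 0.1226])]
284 [array([0.4704, 0.2697, 0.1312]), array([0.4698, 0.2828, 0.1317]), array([0.4698, 0.296 , 0.1304])]
288 [array([0.4717, 0.2697, 0.1316]), array([0.4707, 0.2828, 0.1327]), array([0.4701, 0.2958, 0.1329])]
292 [array([0.4726, 0.2698, 0.1327]), array([0.4724, 0.2829, 0.1322]), array([0.4718, 0.296 , 0.1323])]
296 [array([0.4849, 0.2679, 0.1102]), array([0.4845, 0.2834, 0.1098]), array([0.4833, 0.2988, 0.1112])]
300 [array([0.4865, 0.2679, 0.1105]), array([0.4854, 0.2834, 0.1115]), array([0.4854, 0.299 , 0.1104])]
304 [array([0.4881, 0.268 , 0.1107]), array([0.4875, 0.2835, 0.1107]), array([0.4873, 0.2992, 0.1101])]
244 [ 0.6254  0.2245 -0.0005]
250 [0.516  0.2557 0.1321]
256 [0.5159 0.2579 0.1322]
262 [0.5208 0.259  0.1261]
396 [0.5179 0.3093 0.1274]
402 [0.5141 0.3104 0.132 ]
408 [0.5144 0.3127 0.1316]
414 [0.6199 0.3517 0.0006]
```

Run:
```python
from h import *
u=np.array([np.cos(LY),np.sin(LY)]); g=LM-.0251*u; y=LY+pi
go(g,.12,y); rep('over'); ln([*g,.0145],.08); rep('low'); fingers.open_gripper(); rep('open')
ln([*g,.12],.2)
# rack: view on the way from above
r=np.array([.6196,-.2833]); print('cand',[ (k,kinematics.inverse_kinematics([r[0],r[1],.15],[pi,0,w(np.radians(-30)+k)])) for k in(0,pi)])
manip.reach([.52,-.12,.30],[pi,0,pi]); wgrab('v2'); rep('view')
```

```text
over t 17.73 tcp [0.5603 0.0083 0.1198] yaw -3.069 F [ 0.6 -0.   0.2] grip 0.66 q6 -1.71
low t 19.19 tcp [0.5607 0.0073 0.015 ] yaw -3.07 F [ 0.6 -0.9 -1. ] grip 0.668 q6 -1.71
open t 19.59 tcp [0.5604 0.0073 0.0146] yaw -3.07 F [ 0.5 -0.  -0.2] grip 1.006 q6 -1.71
cand [(0, array([-0.4972,  0.6782,  1.3537, -0.    ,  1.1097,  1.5972])), (3.141592653589793, array([-0.4972,  0.6782,  1.3537,  0.    ,  1.1097, -1.5444]))]
view t 21.22 tcp [ 0.5198 -0.1192  0.298 ] yaw -3.141 F [1.  0.  0.7] grip 1.005 q6 -1.88
```

View pics/v2.png

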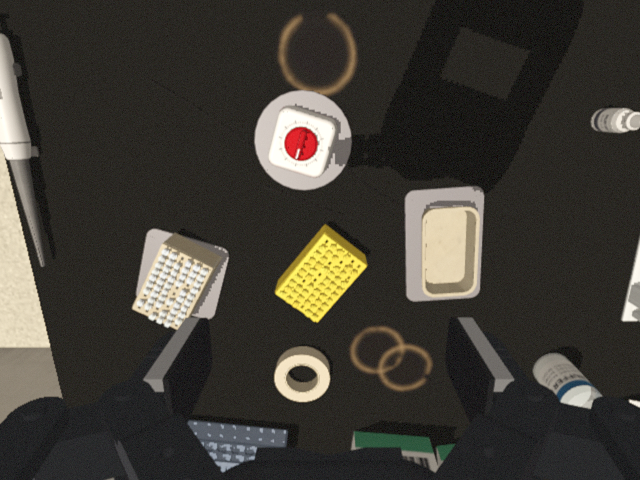

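The tray stands on the long mat at (450,250) and the timer on the round mat at (302,142). I'll measure both.

```bash
cat >> h.py <<'E'
from scipy.spatial import cKDTree
def obj(P,c,r,lo,hi,col=None):
    m=(np.hypot(P[...,0]-c[0],P[...,1]-c[1])<r)&(P[...,2]>lo)&(P[...,2]<hi)
    if col is not None: m&=col
    q=P[m]
    for it in range(2):
        t=cKDTree(q[:,:2]); k=np.array([len(x) for x in t.query_ball_point(q[:,:2],.004)]); q=q[k>np.median(k)*.35]
    return len(q),np.percentile(q[:,2],[5,50,95]).round(4),rect(q[:,:2])
E
python3 - <<'E'
from h import *
z=np.load('pics/v2.npz'); P=wpts(z['d'],z['T'])
hsv=cv2.cvtColor(cv2.imread('pics/v2.png'),cv2.COLOR_BGR2HSV)
print('tray',obj(P,LM,.07,.02,.032)); print('timer',obj(P,(.472,-.145),.06,.026,.036)); print('rack',obj(P,(.62,-.284),.07,.034,.055))
m=((hsv[...,1]<45)&(hsv[...,2]>70)&(abs(P[...,2]-.003)<.004)&(np.hypot(P[...,0]-LM[0],P[...,1]-LM[1])<.085)).astype(np.uint8)
m=cv2.morphologyEx(m,cv2.MORPH_OPEN,np.ones((3,3)));v,u=np.nonzero(m);print('mat',rect(wray(z['T'],np.c_[u,v],.003)[:,:2]))
E
```

```text
tray (1300, array([0.0213, 0.0267, 0.0282]), (array([584.6,   9.7]), array([99.4, 59.5]), 4.1))
timer (2556, array([0.0302, 0.0331, 0.0347]), (array([ 471.3, -144.8]), array([57.1, 57.2]), 73.2))
rack (4058, array([0.0376, 0.0411, 0.0465]), (array([ 619.6, -283.3]), array([57.6, 86. ]), 59.8))
mat (array([585.3,   9.2]), array([132.2,  85.9]), 4.1)
```

Tray centre is 0.9 mm off the mat centre and aligned. The rack is next.

Run:
```python
from h import *
a=np.radians(149.8); t=np.array([np.cos(a),np.sin(a)]); c=np.array([.6196,-.2834]); g=c+.029*t
go(g,.13,a); rep('above'); ln([*g,.0145],.1); rep('down'); fingers.clamp(); rep('grip')
ln([*g,.20],.15); rep('lift'); go([.45,0],.2,pi+DY); rep('mid'); wgrab('rk1')
z=np.load('pics/rk1.npz'); P=wpts(z['d'],z['T']); T=current_tool_pos()
print(obj(P,np.array(T)[:2]+[.01,0],.09,T[2]+.018,T[2]+.045))
```

```text
above t 22.16 tcp [ 0.595  -0.2681  0.1309] yaw 2.616 F [-0.6  0.   0.7] grip 1.0 q6 -1.54
down t 23.47 tcp [ 0.5949 -0.269   0.0152] yaw 2.615 F [0.6 0.3 0.1] grip 0.997 q6 -1.54
grip t 23.84 tcp [ 0.5949 -0.269   0.0152] yaw 2.614 F [-1.2  1.4  5.9] grip 0.669 q6 -1.54
lift t 25.23 tcp [ 0.5941 -0.2686  0.199 ] yaw 2.615 F [-0.6 -0.4 -0.4] grip 0.666 q6 -1.54
mid t 26.39 tcp [ 0.4509 -0.0006  0.2002] yaw -3.121 F [ 0.7  0.6 -0.6] grip 0.667 q6 -1.7
(26919, array([0.2214, 0.2287, 0.2419]), (array([459.7,   0. ]), array([ 46.7, 101.4]), 1.4))
```

View pics/rk1.png

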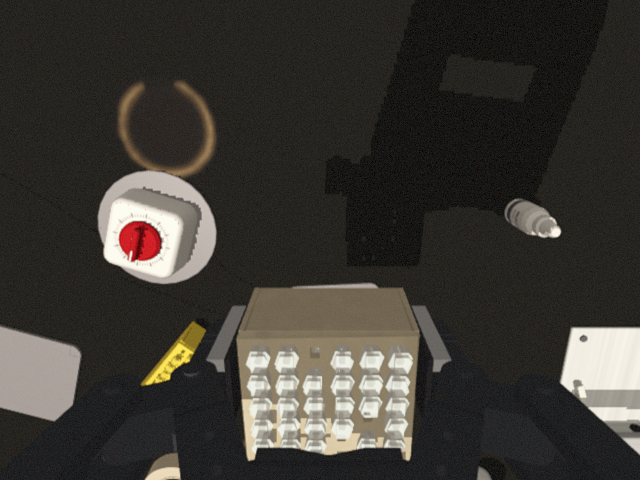

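The rack is held upright, with its rear face at rows 290-333 and columns 242-418. Next: its offsets, height and tilt.

Run:
```python
from h import *
z=np.load('pics/rk1.npz'); P=wpts(z['d'],z['T']); T=np.array([.4509,-.0006,.2002])
for r in range(286,346,6): print(r,[(P[r,c]-T).round(4) for c in(270,330,390)])
for r in (400,440): print(r,[(P[r,c]-T).round(4) for c in(238,242,246,250,408,412,416)])
R=P[:,:,:]-T; f=R[300:326,260:400].reshape(-1,3); A=np.c_[f[:,1],f[:,2],np.ones(len(f))]; print('rear face x=a*y+b*z+c',np.linalg.lstsq(A,f[:,0],rcond=None)[0])
```

```text
286 [array([ 0.0728, -0.05  , -0.1991]), array([ 0.0707,  0.0035, -0.1971]), array([ 0.0716,  0.0575, -0.2017])]
292 [array([-0.0128, -0.0219, -0.0058]), array([-0.0132,  0.0007, -0.0061]), array([-0.0131,  0.0237, -0.0073])]
298 [array([-0.0127, -0.0213, -0.0009]), array([-0.0129,  0.0007, -0.0014]), array([-0.0131,  0.0229, -0.002 ])]
304 [array([-0.0125, -0.0207,  0.0035]), array([-0.0127,  0.0007,  0.003 ]), array([-0.0133,  0.0221,  0.0033])]
310 [array([-0.0118, -0.0203,  0.0068]), array([-0.0131,  0.0007,  0.0083]), array([-0.0128,  0.0216,  0.0069])]
316 [array([-0.0126, -0.0195,  0.0125]), array([-0.0126,  0.0007,  0.0117]), array([-0.0133,  0.0209,  0.0121])]
322 [array([-0.0128, -0.0189,  0.0169]), array([-0.0126,  0.0007,  0.0157]), array([-0.013 ,  0.0204,  0.0156])]
328 [array([-0.0126, -0.0184,  0.0202]), array([-0.0127,  0.0006,  0.0198]), array([-0.0132,  0.0197,  0.0198])]
334 [array([-0.0115, -0.0182,  0.0221]), array([-0.012 ,  0.0006,  0.0223]), array([-0.0132,  0.0192,  0.0235])]
340 [array([-0.0109, -0.0179,  0.0246]), array([-0.0112,  0.0007,  0.0244]), array([-0.0115,  0.0192,  0.0243])]
400 [array([ 0.0081, -0.0277,  0.0289]), array([ 0.012 , -0.0276,  0.0241]), array([ 0.0118, -0.0262,  0.0243]), array([ 0.0123, -0.0251,  0.0237]), array([0.0073, 0.0256, 0.0284]), array([0.011 , 0.028 , 0.0239]), array([-0.0794, -0.0014,  0.135 ])]
440 [array([-0.0168, -0.0178,  0.0706]), array([-0.0175, -0.0168,  0.0713]), array([-0.0794, -0.0014,  0.135 ]), array([ 0.0275, -0.0254,  0.0249]), array([0.0266, 0.0279, 0.0247]), array([ 0.2418,  0.0914, -0.1994]), array([-0.0168,  0.0175,  0.0698])]
rear face x=a*y+b*z+c [-0.0205 -0.3305 -0.0098]
```

Run:
```python
from h import *
y=pi+DY; off=.0301; Z=.0172
p=dock(-.085-off); go(p,.12,y); rep('over'); ln([*p,Z],.1); manip.sleep(.2); rep('low')
p=dock(-.03-off); ln([*p,Z],.06); manip.sleep(.2); rep('in'); wgrab('in1')
p=dock(-.008-off); ln([*p,Z],.04); manip.sleep(.1); rep('near')
F0=np.array(current_wrist_force())
for x in np.arange(-.006,.0091,.0015):
    ln([*dock(x-off),Z],.03); manip.sleep(.1); F=np.array(current_wrist_force())-F0
    e=np.array(current_tool_pos())[:2]-DO; print(round(x,4),'dockx',round(e@[np.cos(DY),np.sin(DY)]+off,4),F.round(1))
    if F[0]<-5: break
rep('end'); wgrab('in2')
```

```text
over t 27.58 tcp [0.5016 0.2813 0.1203] yaw -3.12 F [ 0.3 -0.1 -1.2] grip 0.671 q6 -1.16
low t 28.96 tcp [0.5013 0.2824 0.0176] yaw -3.12 F [ 0.6  0.5 -1.2] grip 0.667 q6 -1.16
in t 30.23 tcp [0.5559 0.2835 0.0172] yaw -3.119 F [ 0.3  0.6 -1.1] grip 0.667 q6 -1.2
near t 31.07 tcp [0.5779 0.2839 0.0171] yaw -3.12 F [-0.7 -0.6  0.2] grip 0.673 q6 -1.21
-0.006 dockx -0.006 [ 0.7  0.5 -1.3]
-0.0045 dockx -0.0045 [ 1.1  1.  -0.5]
-0.003 dockx -0.003 [ 0.3  0.7 -1.1]
-0.0015 dockx -0.0015 [ 1.4  1.  -0.4]
-0.0 dockx -0.0 [ 0.4  1.2 -1.3]
0.0015 dockx 0.0015 [ 0.1  0.1 -0.7]
0.003 dockx 0.003 [ 0.6  0.5 -0.9]
0.0045 dockx 0.0033 [-4.7  0.1  1.2]
0.006 dockx 0.0033 [-14.    0.8   5.1]
end t 34.23 tcp [0.5894 0.2842 0.0166] yaw -3.12 F [-14.6   0.2   5.4] grip 0.662 q6 -1.22
```

View pics/in2.png

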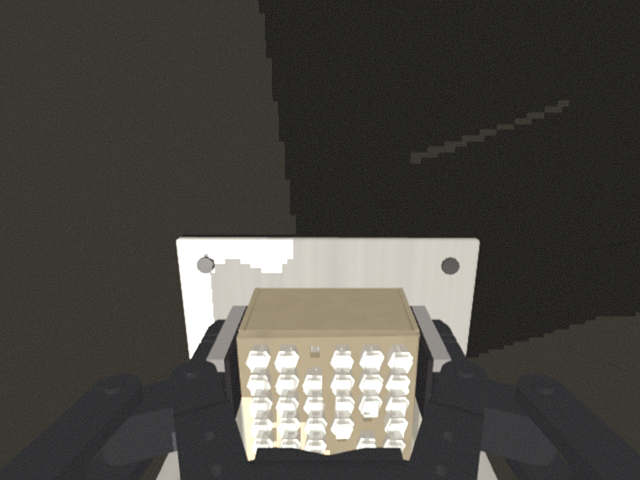

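The stop contact came at dock x ≈ 3.3 mm and the rack sits centred (rack columns 242-418 on plate columns 180-478). Now I relax the push, set it down and release.

Run:
```python
from h import *
y=pi+DY; off=.0301
ln([*dock(.0033-off),.0154],.03); manip.sleep(.2); rep('set'); fingers.open_gripper(); manip.sleep(.2); rep('open')
p=dock(.0033-off); ln([*p,.14],.12); rep('up')
manip.reach([.52,.28,.28],[pi,0,pi]); wgrab('d3'); rep('view')
z=np.load('pics/d3.npz'); P=wpts(z['d'],z['T']); 
q=P.reshape(-1,3); q=q[(np.abs(q[:,0]-.59)<.06)&(np.abs(q[:,1]-.285)<.06)&(q[:,2]>.036)&(q[:,2]<.0525)]
print('racktop',np.percentile(q[:,2],[5,50,95]),rect(q[:,:2]),q[:,:2].min(0),q[:,:2].max(0))
```

```text
set t 34.73 tcp [0.5893 0.2842 0.0162] yaw -3.12 F [-4.5 -2.   8.7] grip 0.661 q6 -1.21
open t 35.33 tcp [0.5894 0.2842 0.0153] yaw -3.12 F [ 0.3  0.2 -0.6] grip 0.997 q6 -1.21
up t 36.52 tcp [0.589  0.284  0.1391] yaw -3.12 F [-0.3 -0.3 -0.7] grip 1.004 q6 -1.21
view t 37.25 tcp [0.5199 0.2798 0.2782] yaw 3.142 F [ 0.2 -0.2  0.4] grip 1.002 q6 -1.16
racktop [0.0388 0.0421 0.0477] (array([605.6, 285.3]), array([115.6,  61.5]), 89.8) [0.5749 0.2274] [0.6365 0.343 ]
```

View pics/d3.png

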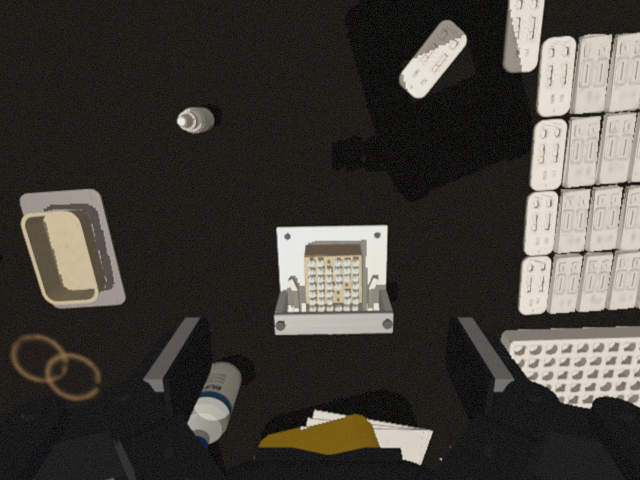

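The rack's rear edge at x=0.575 gives dock x ≈ +1.7 mm, and its top is at 47 mm, so it is seated. Now I move the timer to the square mat.

Run:
```python
from h import *
manip.reach([.45,.05,.22],[pi,0,pi/2])
t=np.array([.4715,-.1448]); y=yaw_for(t,np.radians(-16.8))
go(t,.12,y); ln([*t,.0140],.1); rep('down'); fingers.clamp(); rep('grip'); ln([*t,.13],.12); rep('lift')
y2=yaw_for(SM,SY); go(SM,.12,y2); rep('over'); ln([*SM,.0150],.08); manip.sleep(.2); rep('low'); fingers.open_gripper(); rep('open'); ln([*SM,.15],.15)
manip.reach([.50,-.15,.32],[pi,0,pi]); wgrab('f1'); rep('view')
manip.reach([.35,.25,.35],[pi,0,pi]); rep('away')
for n in("top","side"):
    p,d=grab_frame(n); cv2.imwrite(f"pics/{n}9.png",p[:,:,::-1]); np.save(f"pics/{n}9.npy",d)
z=np.load('pics/f1.npz'); P=wpts(z['d'],z['T'])
print('timer',obj(P,SM,.06,.026,.036)); print('tray',obj(P,LM,.07,.02,.032))
cv2.imwrite('pics/fin.png',np.vstack([np.hstack([cv2.resize(cv2.imread(f'pics/{a}.png'),(400,300)) for a in('top9','side9')]),np.hstack([cv2.resize(cv2.imread('pics/f1.png'),(400,300)),cv2.resize(cv2.imread('pics/top9.png')[205:295,150:270],(400,300))])]))
for n in("top","side"):
    A=pts(n,np.load(f'pics/{n}0.npy'));B=pts(n,np.load(f'pics/{n}9.npy'))
    for nm,c,r,lo,hi in(('dropper',(.449,.152),.03,.03,.07),('bottle',(.735,.145),.045,.05,.13),('tape',(.744,-.152),.05,.012,.03)):
        o=[]
        for Q in(A,B):
            m=(np.hypot(Q[...,0]-c[0],Q[...,1]-c[1])<r)&(Q[...,2]>lo)&(Q[...,2]<hi); o.append(Q[m].mean(0).round(4))
        print(n,nm,o)
```

```text
down t 40.42 tcp [ 0.4718 -0.1449  0.0145] yaw 1.278 F [-0.3 -1.1 -0.3] grip 0.997 q6 -0.1
grip t 40.81 tcp [ 0.4718 -0.145   0.0151] yaw 1.277 F [-3.1  0.1 14.3] grip 0.665 q6 -0.1
lift t 41.92 tcp [ 0.4711 -0.1446  0.1293] yaw 1.278 F [-0.8  0.5 -1.2] grip 0.664 q6 -0.1
over t 42.76 tcp [ 0.6195 -0.2848  0.1193] yaw 1.269 F [-0.2  0.2 -1.3] grip 0.666 q6 -0.2
low t 44.42 tcp [ 0.6205 -0.2858  0.0153] yaw 1.269 F [ 0.  -0.1 -0.7] grip 0.663 q6 -0.2
open t 44.82 tcp [ 0.6203 -0.2857  0.015 ] yaw 1.269 F [ 0.4 -0.1  0.5] grip 1.003 q6 -0.2
view t 47.46 tcp [ 0.5001 -0.1502  0.3195] yaw 3.14 F [ 0.5  0.6 -0.7] grip 1.005 q6 -1.95
away t 49.03 tcp [0.3505 0.2496 0.3499] yaw 3.141 F [0.3 0.5 0.3] grip 1.002 q6 -1.06
timer (1694, array([0.0287, 0.033 , 0.0344]), (array([ 618.4, -284.8]), array([57.2, 57. ]), 72.4))
tray (1148, array([0.0212, 0.0266, 0.0282]), (array([584.7,   9.7]), array([100. ,  59.6]), 3.7))
top dropper [array([0.4482, 0.1564, 0.0467]), array([0.4484, 0.156 , 0.0466])]
top bottle [array([0.7346, 0.1512, 0.0909]), array([0.7346, 0.1513, 0.0911])]
top tape [array([ 0.7443, -0.1504,  0.0193]), array([ 0.7441, -0.1503,  0.0191])]
side dropper [array([0.4483, 0.1525, 0.0442]), array([0.4483, 0.1526, 0.044 ])]
side bottle [array([0.7369, 0.1432, 0.0834]), array([0.7368, 0.1432, 0.0831])]
side tape [array([ 0.7441, -0.1541,  0.0182]), array([ 0.7437, -0.1541,  0.0182])]
```

View pics/fin.png

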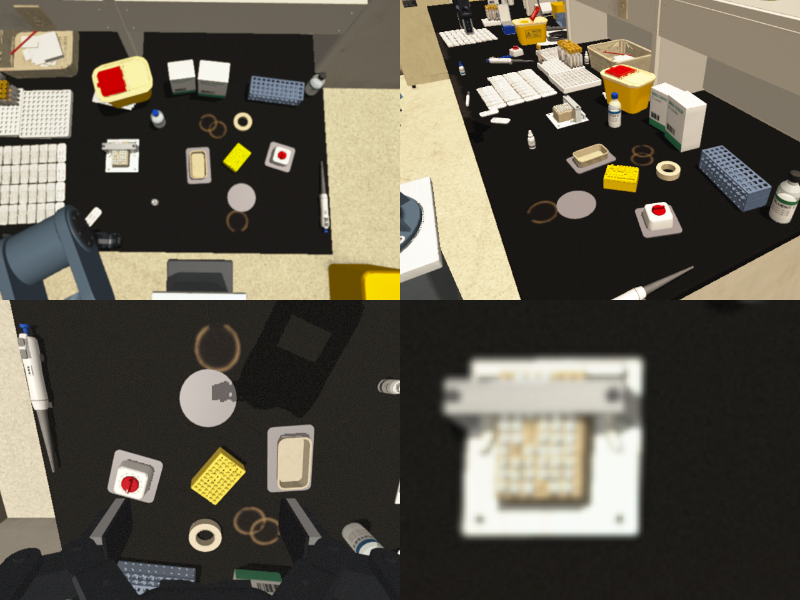

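The final views show all three in place. In d3 the rack columns 305-363 are centred on the plate columns 277-388. The bystanders have not moved, so I hand the job in.

Run:
```python
from h import *
job.finish_job(); print(current_time())
```

```text
the job is handed in; nothing more can be done
the job is handed in; nothing more can be done
```

The rack, timer and tray are each in their own place, and I handed the job in at about 49 s of the 112 s limit. I parked the timer on the round mat, moved the tray to the long mat, slid the rack into the dock, then put the timer on the square mat.

Last checks:
- **Rack:** it met the stop with about 14 N and was released. Its rear edge puts it at dock x ≈ +1.7 mm, while the tool position at contact said +3.3 mm; both are within the limits. It sits centred to about 2 mm, by pixel columns in the wrist pictures. Its top is at about 47 mm, so it is flat on the plate. One automatic fit of the rack's outline in the dock failed because it picked up dock parts, so I didn't use it.
- **Timer:** upright, about 2 mm from the square mat's centre.
- **Tray:** upright, about 1 mm from the long mat's centre and within 0.5° of its length.
- **Others:** the two bottles and the tape roll measured within 0.5 mm of where they started. I left the yellow look-alike alone.

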